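Snap the column into its spring clips and press it home on the inlet seal

ROBOT

A 7-joint arm with a two-finger parallel gripper is mounted at the origin on a cart in front of the work surface, level with it; the furniture and walls round the work are solid. World frame = base frame: x ahead of the robot, y to its left, z up, the work surface at z = 0. Lengths are in m, angles in rad, forces in N, time in s.
With the tool pointing down it reaches from about 0.4 to 0.9 m from the base axis. Payload 5.5 kg.
Tool frame: the origin (TCP) lies midway between the tips of the shut fingers; the grasp point (between the pads) lies 19 mm behind it; z points along the fingers, y is the line along which they close (so a half turn about z gives the same grasp; the last joint's range is limited). The gripper opens to 92 mm and grips with 3 to 60 N. Pads are 19 mm wide; open, the fingers measure 130 mm over their backs; the gripper's body (75 mm by 190 mm) begins 47 mm behind the grasp point.
Start: joints at [1.6, 0.501, -0.427, 1.55, 0.221, 1.138, -0.21], TCP at [0.151, -0.632, 0.227] pointing down, gripper open.
Joint ranges: [-2.88, 2.88], [-0.31, 2.03], [-1.54, 1.56], [0.2, 2.42], [-1.41, 4.55], [0.19, 2.02], [-2.57, 2.57]. Speed limits (rad/s): [2.57, 2.57, 3.14, 3.14, 3.14, 3.14, 3.14].

INTERFACE

Orientations are given as a rotation vector (axis times angle).
In Python, from station import read_state, snapshot, calibration, finish_job gives the robot as it stands. The module is installed in compiled form; this text tells all that it offers.
- The arm moves only by the tool apply_moves, never from a script. Its argument "motion" is a list of rows, each a list of 5 numbers: the opening, from 0 (shut) to 1 (fully open), then the shift along the tool's x, y, z in m, then the turn about the tool's z in rad. A call has 1 to 5 rows; each row is the pose to reach, as a shift and turn from the pose commanded when the call began, along the tool's axes at that moment; what a row does not reach only later rows make up. A row lasts 1/8 s, in which the tool goes at most 62.5 mm and 10.7 degrees, less where a joint would pass 70% of its speed; a pose out of reach is approached as far as the arm can. A call with a gripper value outside its range is refused whole. The fingers move at their own pace and stop on an object; the grip force is fixed at half the most. Time passes only in rows, so rows that repeat a pose let the fingers close. It gives the time, the measured TCP pose, the force, the opening and the grip force at its end, in the units of the state.
- read_state(): the state, without advancing time (a new reading comes with each control period).
- snapshot(name): name is "side" or "top" or "wrist"; returns (picture, depth): 400x640x3 uint8, red, green, blue; 400x640 float32, m along the optical axis (not along the pixel's ray), 0 where there is no reading.
- calibration(name): a dict with "camera_matrix" (3x3 intrinsics, pixels), "dist" ([k1, k2, p1, p2, k3] as OpenCV has them; the pictures are not rectified), "R" (3x3) and "t" (3): a world point X has camera coordinates R X + t. Camera axes: x right, y down, z forward; pixel columns grow to the right and rows downward; lengths in m; the calibration is good to about 2 mm. A picture is of the moment at which its call begins: read the wrist's pose just before it. calibration takes no time and is no camera call; for the wrist camera it gives the pose at the moment of the call.
- finish_job(): hands the job in; it is judged then, once.
The state is a dict: "clock": time; "joint_pos": joint angles; "dq": joint speeds; "tau": joint torques, N m; "position": TCP position; "eef_rot": TCP orientation; "ft_force": force on the tool from outside, world axes, zero at the start; "ft_torque": the same for the moment, N m; "finger_gap": finger opening in m; "gripper_force": force on a finger pad.
Only numpy, scipy, OpenCV 4.12 (cv2) and the standard library are available. Lean on these libraries where they do the work, as an engineer would, in place of code of your own. Each camera call takes 0.05 s, during which the arm holds its last target. There are 200 camera calls.

TASK

Mount the loose metal column in its clip holder: press it down sideways into both spring clips until it lies fully home on the saddles, with its thin nose towards the inlet block but still outside it. Then slide it along in the clips into the inlet block until you feel the sprung seal, whose depth in the bore is not known, and press it on gently with about 12 N at the seal, never over 18 N. Let go so that it stays home in both clips with its nose still bearing on the seal; never push on the holder harder than about 25 N, and leave the ink bottle and the beaker where they stand.

Things in the scene. Friction and masses are not known exactly. Their poses are not given: they have to be found in the camera images.
- column: Loose metal column lying on the bench, 224 mm long, 0.2 to 0.3 kg. Origin on its axis at the middle of the barrel, x along the axis towards the nose. Barrel 18 mm in diameter, x = -85 to +85 mm; at each end of it a hexagonal nut, 28 mm across flats, 16 mm long (it rests on these, axis 14 mm above the bench); at the +x end only, a nose 10 mm in diameter.
- nose_tip (a point): Centre of the end face of the column's thin nose, at x = 123 mm in the column's frame; the nose is 22 mm long. The column is best gripped about 18 mm from its middle towards the nose, so that the fingers press midway between the clips; pressed elsewhere, one clip takes it first and it tilts.
- holder: Fixed holder: plate 242 x 80 x 8 mm (x -88 to +154 mm) with two sprung steel clips open at the top and the inlet block at its +x end. Origin on the bench midway between the clips; x along their axis to the inlet, z up. A column that is home has its axis at y = 0, z = 40 mm. To enter the clips clear of the inlet its origin must be at x = -24 to -12 mm; later, on the seal, x is -7 to +10 mm.
- clip_rear (a point): Centre of the rear clip, at x = -50, z = 40 mm of the holder: where the axis of a column that is home passes. Two clips alike, 10 mm wide, steel legs with inturned lips 7 mm and flares up to 21 mm above this point, taking the barrel if under 4 mm off sideways. Both clips together need a push of about 8 to 15 N, most when the axis is 11 to 15 mm above home; then it snaps onto the rigid saddles.
- clip_front (a point): Centre of the front clip (next to the inlet), at x = +50, z = 40 mm of the holder. Between the two clips 86 mm are free for the fingers, down to the plate 32 mm below the axis. A column held by both clips slides along in them with a drag of 4 to 9 N, more while it is pressed down; the nuts do not pass through the clips.
- inlet: Inlet block on the holder, a steel cylinder 32 mm in diameter on a foot. Origin at the centre of its mouth, x = 113, z = 40 mm of the holder; x into the bore, along the holder's x. Bore 20 mm wide. In it a flat seal, 17 mm, on a spring: its face lies 3 to 17 mm behind the mouth, to be felt for. It gives from 1.5 N, 8 N per mm, sluggishly (go slowly), and stops hard after 2.5 mm.
- ink_bottle: Bystander: small glass bottle of dark dye with a screw cap, 42 mm in diameter, 77 mm tall, left of the holder. Origin at the centre of its underside.
- beaker: Bystander: small glass beaker, 53 mm in diameter, 69 mm tall, at the back right. Origin at the centre of its underside.

How it is judged:
On the way, in this order (a step that is already met when the one before it is completed fails the run):
1. the column lies home in both clips, on the saddles, its nose still outside the inlet block (z of column in the frame of holder between 0.038 and 0.042 m and y of column in the frame of holder between -0.003 and 0.003 m and angle between the x axis of column and the x axis of holder, either way round below 0.04 rad and x of nose_tip in the frame of inlet below 0.001 m), for 0.2 s.
2. the nose presses on the seal with at least 7 N while the column lies home in the clips (z of column in the frame of holder between 0.038 and 0.042 m and y of column in the frame of holder between -0.003 and 0.003 m and angle between the x axis of column and the x axis of holder, either way round below 0.04 rad and contact force between column and inlet above 7 N and x of nose_tip in the frame of inlet above 0.002 m), for 0.3 s.
At the end, for the whole second after the job is handed in: The column rests in both clips, axis within 2 mm of the home height, within 3 mm sideways and 0.04 rad along the holder; its nose is more than 2 mm inside the inlet and still bears on the seal with more than 0.5 N; released and at rest (z of column in the frame of holder between 0.038 and 0.042 m and y of column in the frame of holder between -0.003 and 0.003 m and angle between the x axis of column and the x axis of holder, either way round below 0.04 rad and x of nose_tip in the frame of inlet above 0.002 m and contact force between column and inlet above 0.5 N and linear speed of column below 0.01 m/s); the robot touches nothing.
It fails at once if the seal or inlet block is loaded by the column with more than 18 N (contact force between column and inlet above 18 N).
It fails at once if the holder is loaded with more than 70 N in all, the clips' own pinch of some 15 N included (contact force between anything else and holder above 70 N).
It fails at once if the ink bottle is shifted by more than 15 mm (distance of ink_bottle from where it was at the start of the episode above 0.015 m).
It fails at once if the beaker is shifted by more than 15 mm (distance of beaker from where it was at the start of the episode above 0.015 m).
It also fails if it takes over 64 s, if anything falls off the work surface, if the arm or the gripper's body presses on something with over 40 N, if the wrist force passes 120 N, or if a joint passes its speed limit or range.

## Working session

There is one attempt and no reset: what is moved stays moved. The work goes in short steps, Python scripts to look and compute and a tool call to move; the robot and the scene stay as the last step left them, time stands still between calls to the robot, and variables do not carry over. Pictures are saved under pics/ and viewed, at most 10 in all, crops included, and the job is handed in when it is done.

Besides the shell and the picture viewer there is one more tool, called after "Emit:" by a JSON object that holds its "method" and its "body". apply_moves: Moves the arm, as the interface text tells. Its arguments: {"type":"object","properties":{"motion":{"type":"array"}},"required":["motion"]}

```bash
mkdir -p pics; python3 - <<'E'
from station import *
import cv2,numpy as np
s=read_state();print({k:np.round(v,3) for k,v in s.items()})
for n in("top","side"):
    p,d=snapshot(n);c=calibration(n)
    np.savez(f"pics/{n}.npz",p=p,d=d,**{k:np.array(v) for k,v in c.items()})
    cv2.imwrite(f"pics/{n}.png",p[:,:,::-1]);print(n,np.round(c["camera_matrix"],1),c["dist"],np.round(c["R"],3),np.round(c["t"],3))
E
```

```text
{'clock': np.float64(0.0), 'joint_pos': array([ 1.6  ,  0.502, -0.427,  1.551,  0.221,  1.138, -0.21 ]), 'dq': array([-0.001,  0.   ,  0.001, -0.001, -0.001,  0.002,  0.   ]), 'tau': array([-0.0000e+00, -5.6659e+01, -5.8160e+00, -2.7911e+01, -6.9000e-02,
        3.1000e-02,  0.0000e+00]), 'position': array([ 0.15 , -0.632,  0.226]), 'eef_rot': array([-3.118, -0.366,  0.   ]), 'ft_force': array([-0.628,  0.757, -0.94 ]), 'ft_torque': array([ 0.005, -0.032,  0.001]), 'gripper_force': np.float64(0.0), 'finger_gap': np.float64(0.092)}
top [[484.6   0.  319.3]
 [  0.  484.6 200.7]
 [  0.    0.    1. ]] [-0.01719608  0.          0.          0.          0.        ] [[-0.008 -1.     0.015]
 [-0.987  0.006 -0.161]
 [ 0.16  -0.016 -0.987]] [-0.021  0.597  1.145]
side [[482.6   0.  320.4]
 [  0.  482.6 201.6]
 [  0.    0.    1. ]] [-0.12177475  0.          0.          0.          0.        ] [[-0.903 -0.43   0.005]
 [-0.241  0.495 -0.835]
 [ 0.357 -0.755 -0.551]] [0.552 0.188 0.995]
```

View pics/top.png

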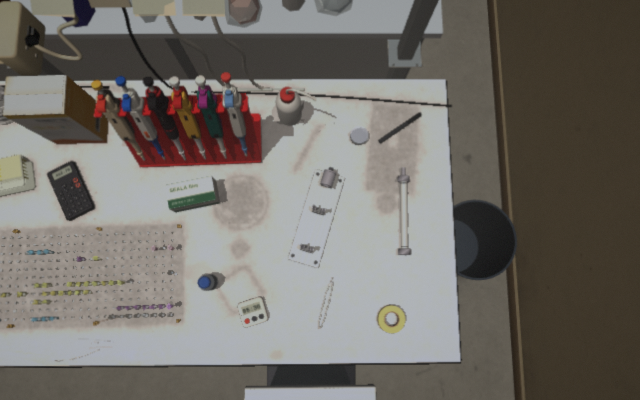

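View pics/side.png

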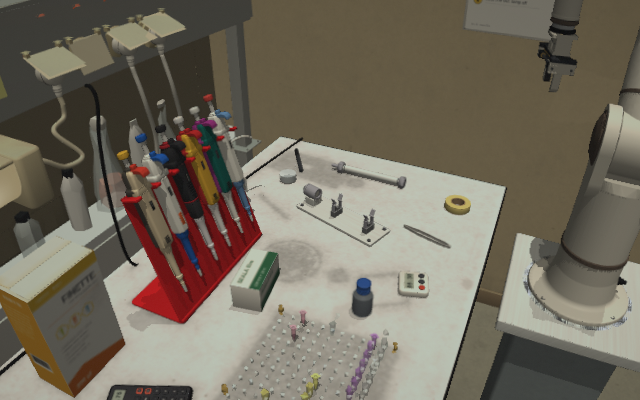

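```bash
cat > h.py <<'E'
import cv2,numpy as np
def load(n): return np.load(f"pics/{n}.npz")
def ray(c,uv,z):
    n=cv2.undistortPoints(np.array(uv,float).reshape(-1,1,2),c["camera_matrix"],c["dist"]).reshape(-1,2)
    d=np.c_[n,np.ones(len(n))]@c["R"]; o=-np.array(c["R"]).T@c["t"]
    return o+d*((z-o[2])/d[:,2])[:,None]
E
python3 - <<'E'
from h import *
c=load("top");p=c["p"]
cv2.imwrite("pics/crop.png",cv2.resize(p[120:280,270:430,::-1],None,fx=3.75,fy=3.75,interpolation=cv2.INTER_CUBIC))
# points from depth
d=c["d"];K=c["camera_matrix"]
v,u=np.mgrid[0:400,0:640]
n=cv2.undistortPoints(np.c_[u.ravel(),v.ravel()].astype(float).reshape(-1,1,2),K,c["dist"]).reshape(-1,2)
X=((np.c_[n,np.ones(len(n))]*d.reshape(-1,1))-c["t"])@c["R"]
Z=X[:,2].reshape(400,640);X=X.reshape(400,640,3)
m=(d>0)
r=np.zeros_like(m);r[120:300,270:440]=1
print("bench",np.median(Z[m&r]))
mm=(m&r&(Z>0.012)).astype(np.uint8)
k,l,st,ce=cv2.connectedComponentsWithStats(mm)
for i in range(1,k):
    if st[i,4]>15:
        q=X[l==i];print(st[i],np.round(q.mean(0),3),np.round(q.min(0),3),np.round(q.max(0),3))
E
```

```text
bench -0.0016553455127657696
[281 120  18   4  55] [0.808 0.05  0.027] [0.805 0.028 0.012] [0.815 0.072 0.046]
[350 126  20  18 266] [ 0.775 -0.129  0.02 ] [ 0.752 -0.153  0.012] [ 0.799 -0.106  0.049]
[320 167  16  21 225] [ 0.656 -0.047  0.048] [ 0.635 -0.065  0.013] [ 0.684 -0.027  0.058]
[398 167  13  88 660] [ 0.571 -0.238  0.02 ] [ 0.466 -0.256  0.012] [ 0.689 -0.221  0.031]
[312 204  14  11  90] [ 0.577 -0.022  0.036] [ 0.568 -0.038  0.013] [ 0.587 -0.007  0.061]
[300 244  14   9  81] [0.482 0.007 0.038] [ 0.473 -0.009  0.013] [0.491 0.023 0.062]
```

View pics/crop.png

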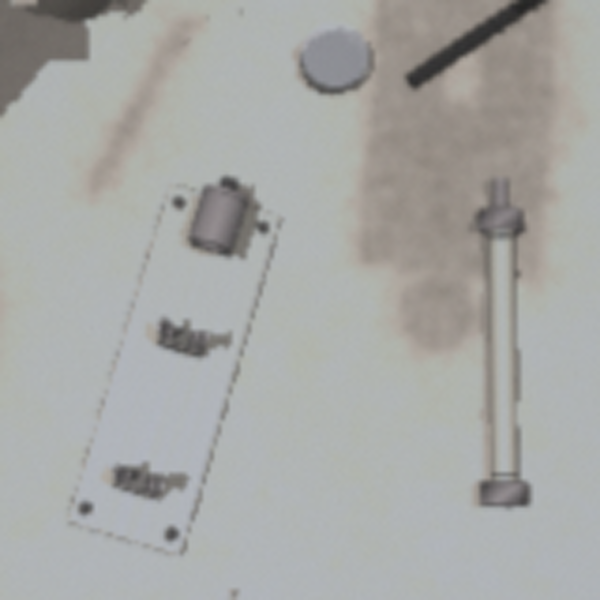

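```bash
python3 - <<'E'
from h import *
c=load("top")
f=lambda L:[(270+x/3.75-.37,120+y/3.75-.37) for x,y in L]
P=ray(c,f([(72,520),(183,553),(280,215),(170,185)]),.008)
print(np.round(P,4),[round(np.linalg.norm(P[i]-P[(i+1)%4]),4) for i in range(4)])
m1=(P[0]+P[1])/2;m2=(P[2]+P[3])/2;a=m2-m1;a/=np.linalg.norm(a)
print("plate ang",np.arctan2(a[1],a[0]),"origin",m1+.088*a,m2-.154*a)
Q=ray(c,f([(497.5,180)]),.014);Q2=ray(c,f([(504,507)]),.014)
a=Q[0]-Q2[0];L=np.linalg.norm(a);a/=L;print("col",Q,Q2,L,np.arctan2(a[1],a[0]),"orig",Q[0]-.123*a,"grip",Q[0]-.105*a)
Q=ray(c,f([(500,230)]),.014);Q2=ray(c,f([(504,480)]),.014);a=(Q-Q2)[0];print("ang2",np.arctan2(a[1],a[0]))
from scipy.spatial.transform import Rotation as R
print(R.from_rotvec([-3.118,-.366,0]).as_matrix().round(3))
w=calibration=None
E
```

```text
[[ 0.4584  0.0517  0.008 ]
 [ 0.4361 -0.022   0.008 ]
 [ 0.6651 -0.0903  0.008 ]
 [ 0.6865 -0.0151  0.008 ]] [np.float64(0.077), np.float64(0.239), np.float64(0.0782), np.float64(0.2377)]
plate ang -0.2872245891253275 origin [ 0.53163934 -0.01010202  0.008     ] [ 0.52811081 -0.00905972  0.008     ]
col [[ 0.68764505 -0.23956569  0.014     ]] [[ 0.46456513 -0.23597647  0.014     ]] 0.2231087930860855 -0.016087988468261993 orig [ 0.56466097 -0.23758695  0.014     ] grip [ 0.58265864 -0.23787653  0.014     ]
ang2 -0.01999792939266773
[[ 0.973  0.232 -0.   ]
 [ 0.232 -0.973  0.002]
 [ 0.    -0.002 -1.   ]]
```

Emit:
{"method": "apply_moves", "body": {"motion": [[1,0.05,-0.028,0,0],[1,0.103,-0.057,0,0],[1,0.156,-0.086,0,0],[1,0.209,-0.115,0,0],[1,0.26,-0.144,0,0]]}}

```text
clock: 0.72
position: [0.3713, -0.4303, 0.2265]
eef_rot: [-3.12, -0.366, 0.0]
ft_force: [0.6, -0.4, 0.3]
finger_gap: 0.0918
gripper_force: 0.0
```

Emit:
{"method": "apply_moves", "body": {"motion": [[1,0.05,-0.028,0,0.05],[1,0.1,-0.056,0,0.1],[1,0.15,-0.083,0.0,0.15],[1,0.2,-0.11,0.0,0.2],[1,0.252,-0.139,0.0,0.252]]}}

```text
clock: 1.35
position: [0.5838, -0.2375, 0.2263]
eef_rot: [3.141, -0.033, -0.001]
ft_force: [0.8, -0.7, 0.7]
finger_gap: 0.0918
gripper_force: 0.0
```

Emit:
{"method": "apply_moves", "body": {"motion": [[1,0,0,0,0],[1,0,0,0,0]]}}

```text
clock: 1.6
position: [0.5827, -0.2382, 0.226]
eef_rot: [-3.141, 0.027, 0.002]
ft_force: [-0.5, -0.3, -0.2]
finger_gap: 0.0915
gripper_force: 0.0
```

```bash
python3 - <<'E'
from station import *
import cv2,numpy as np
s=read_state();print({k:np.round(s[k],4) for k in("clock","position","eef_rot","ft_force","dq")})
n="wrist";c=calibration(n);p,d=snapshot(n)
np.savez(f"pics/w1.npz",p=p,d=d,**{k:np.array(v) for k,v in c.items()})
cv2.imwrite(f"pics/w1.png",p[:,:,::-1])
E
```

```text
{'clock': np.float64(1.6), 'position': array([ 0.5827, -0.2382,  0.226 ]), 'eef_rot': array([-3.1415e+00,  2.6700e-02,  2.3000e-03]), 'ft_force': array([-0.4644, -0.3448, -0.1896]), 'dq': array([ 0.0362, -0.0101,  0.0237,  0.0079, -0.0001,  0.0023,  0.0007])}
```

View pics/w1.png

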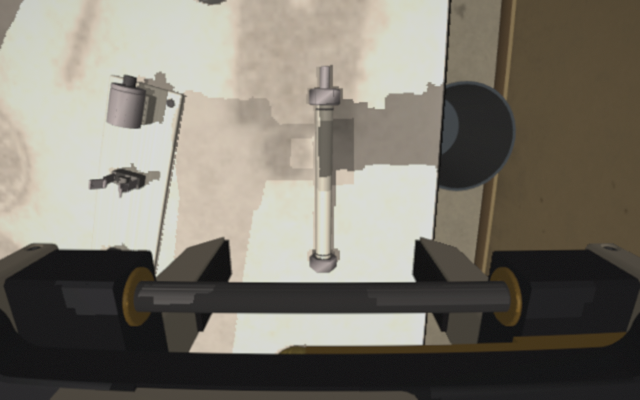

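```bash
python3 - <<'E'
from h import *
c=load("w1")
P=ray(c,[(325,66),(324.5,110),(323,250),(323,272)],.014);print(P.round(4))
a=P[1]-P[2];print("ang",np.arctan2(a[1],a[0]),np.linalg.norm(P[0]-P[3]))
a/=np.linalg.norm(a);print("grip",P[0]-.105*a)
E
```

```text
[[ 0.6902 -0.244   0.014 ]
 [ 0.6469 -0.2428  0.014 ]
 [ 0.4889 -0.2387  0.014 ]
 [ 0.4604 -0.2383  0.014 ]]
ang -0.025919476143975145 0.2299021395524849
grip [ 0.58521675 -0.24126603  0.014     ]
```

Emit:
{"method": "apply_moves", "body": {"motion": [[1,0.001,0.002,0.05,0.006],[1,0.001,0.002,0.1,0.006],[1,0.001,0.002,0.15,0.006],[1,0.001,0.002,0.19,0.006],[1,0.001,0.002,0.21,0.006]]}}

```text
clock: 2.28
position: [0.5812, -0.2422, 0.0142]
eef_rot: [-3.141, 0.043, 0.006]
ft_force: [0.6, 0.2, -0.1]
finger_gap: 0.0922
gripper_force: 0.0
```

Emit:
{"method": "apply_moves", "body": {"motion": [[1,0,0,0.006,0],[1,0,0,0.012,0],[0.15,0,0,0.012,0],[0.15,0,0,0.012,0],[0,0,0,0.012,0]]}}

```text
clock: 2.9
position: [0.5846, -0.2406, 0.0055]
eef_rot: [3.141, -0.038, 0.002]
ft_force: [0.0, -0.4, 0.2]
finger_gap: 0.0663
gripper_force: 0.0
```

Emit:
{"method": "apply_moves", "body": {"motion": [[0,0,0,0,0],[0,0,0,0,0],[0,0,0,0,0],[0,0,0,0,0]]}}

```text
clock: 3.4
position: [0.5841, -0.2404, 0.0047]
eef_rot: [-3.141, 0.038, 0.0]
ft_force: [-0.1, -0.9, -0.1]
finger_gap: 0.0264
gripper_force: 0.0
```

Emit:
{"method": "apply_moves", "body": {"motion": [[0,0,0,0,0],[0,0,0,0,0],[0,0,0,0,0],[0,0,0,0,0]]}}

```text
clock: 3.9
position: [0.584, -0.2404, 0.0047]
eef_rot: [-3.141, 0.038, 0.0]
ft_force: [0.4, 1.0, -0.1]
finger_gap: 0.0171
gripper_force: 30.0
```

Emit:
{"method": "apply_moves", "body": {"motion": [[0,0,0,-0.02,0],[0,0,0,-0.05,0],[0,0,0,-0.09,0],[0,0,0,-0.1,0],[0,0,0,-0.1,0]]}}

```text
clock: 4.53
position: [0.5844, -0.2408, 0.1057]
eef_rot: [3.14, -0.038, 0.002]
ft_force: [-0.0, 0.4, -2.1]
finger_gap: 0.0174
gripper_force: 30.0
```

Emit:
{"method": "apply_moves", "body": {"motion": [[0,-0.012,-0.046,-0.01,0.05],[0,-0.024,-0.092,-0.02,0.11],[0,-0.036,-0.138,-0.02,0.16],[0,-0.048,-0.184,-0.02,0.22],[0,-0.06,-0.23,-0.02,0.265]]}}

```text
clock: 5.15
position: [0.5278, -0.0077, 0.1232]
eef_rot: [3.108, -0.455, -0.004]
ft_force: [0.5, 0.4, -2.3]
finger_gap: 0.0172
gripper_force: 30.0
```

Emit:
{"method": "apply_moves", "body": {"motion": [[0,0,0,0,0],[0,0,0,0,0],[0,0,0,0,0]]}}

```text
clock: 5.52
position: [0.5294, -0.0107, 0.124]
eef_rot: [3.108, -0.456, -0.002]
ft_force: [-1.5, -1.6, -2.8]
finger_gap: 0.0173
gripper_force: 30.0
```

```bash
python3 - <<'E'
from station import *
import cv2,numpy as np
s=read_state();print({k:np.round(s[k],4) for k in("clock","position","eef_rot","ft_force","ft_torque")})
o=[]
for n in("wrist","side"):
    c=calibration(n);p,d=snapshot(n)
    np.savez(f"pics/{n}2.npz",p=p,d=d,**{k:np.array(v) for k,v in c.items()})
    o.append(p)
cv2.imwrite("pics/w2.png",cv2.resize(o[0][:300,:,::-1],(800,375),interpolation=cv2.INTER_CUBIC))
cv2.imwrite("pics/s2.png",cv2.resize(o[1][120:280,240:440,::-1],(750,600),interpolation=cv2.INTER_CUBIC))
E
```

```text
{'clock': np.float64(5.525), 'position': array([ 0.5294, -0.0107,  0.124 ]), 'eef_rot': array([ 3.1077e+00, -4.5600e-01, -1.7000e-03]), 'ft_force': array([-1.4635, -1.6053, -2.7945]), 'ft_torque': array([ 0.0768,  0.0394, -0.0038])}
```

View pics/w2.png

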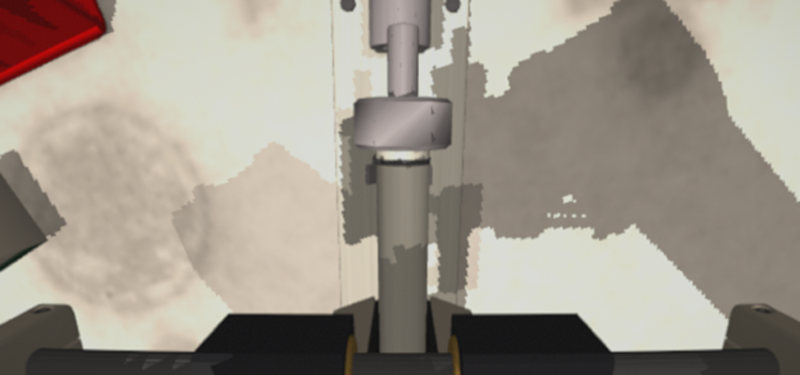

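View pics/s2.png

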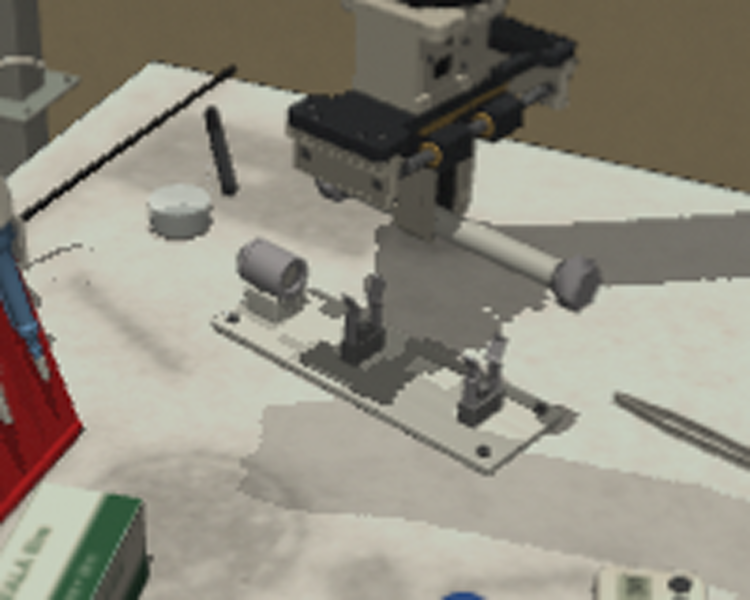

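```bash
python3 - <<'E'
from h import *
c=load("wrist2")
f=lambda L:[((x+.5)/1.25-.5,(y+.5)/1.25-.5) for x,y in L]
ax=.124+.0093
tip=ray(c,f([(403,24)]),ax)[0];bar=ray(c,f([(404,170),(405,300)]),ax)
print("col",tip.round(4),bar.round(4)); a=tip-bar[1];print("ang",np.arctan2(a[1],a[0]))
a=tip-bar[0];print("ang",np.arctan2(a[1],a[0]))
h=ray(c,f([(348,4),(453,4)]),.008);print("holes",h.round(4),h.mean(0).round(4))
e=ray(c,f([(333,5),(340,300),(469,5),(462,300)]),.008);print("edges",e.round(4))
for i in(0,2):
    b=e[i]-e[i+1];print(np.arctan2(b[1],b[0]))
m=(e[0]+e[2])/2,(e[1]+e[3])/2;b=m[0]-m[1];print("centre",m,np.arctan2(b[1],b[0]))
print("inlet ctr",ray(c,f([(400,30)]),.056).round(4))
# wrist depth for inlet & clip; holder candidate frame
for n in("wrist2","side2"):
    c=load(n);d=c["d"]
    v,u=np.mgrid[0:400,0:640]
    q=cv2.undistortPoints(np.c_[u.ravel(),v.ravel()].astype(float).reshape(-1,1,2),c["camera_matrix"],c["dist"]).reshape(-1,2)
    X=(np.c_[q,np.ones(len(q))]*d.reshape(-1,1)-c["t"])@c["R"]
    t=-.290;o=np.array([.530,-.0095]);Rm=np.array([[np.cos(t),np.sin(t)],[-np.sin(t),np.cos(t)]])
    L=(X[:,:2]-o)@Rm.T;z=X[:,2];ok=(d.ravel()>0)
    for nm,lo,hi,zl,zh in(("inlet",.095,.16,.03,.062),("front",.035,.065,.03,.063),("rear",-.065,-.035,.03,.063),("plate",-.1,.17,.005,.0105)):
        k=ok&(L[:,0]>lo)&(L[:,0]<hi)&(abs(L[:,1])<.06)&(z>zl)&(z<zh)
        if k.sum()>10: print(n,nm,k.sum(),np.percentile(L[k],[2,50,98],axis=0).round(4).tolist(),z[k].max().round(4))
    k=ok&(z>.1)&(z<.16)&(abs(L[:,1])<.025)&(L[:,0]>.03)&(L[:,0]<.13)
    if n=="wrist2":
        for lo,hi in((.03,.05),(.05,.065),(.09,.12)):
            j=k&(L[:,0]>lo)&(L[:,0]<hi);print(lo,j.sum(),np.median(L[j,1]),np.percentile(z[j],95))
        print("tip x",np.percentile(L[k,0],99))
E
```

```text
col [ 0.6315 -0.042   0.1333] [[ 0.5876 -0.0292  0.1333]
 [ 0.5419 -0.0159  0.1333]]
ang -0.2831163081891786
ang -0.2836666501236748
holes [[ 0.6753 -0.0225  0.008 ]
 [ 0.658  -0.0803  0.008 ]] [ 0.6666 -0.0514  0.008 ]
edges [[ 0.6773 -0.0141  0.008 ]
 [ 0.5033  0.041   0.008 ]
 [ 0.6549 -0.089   0.008 ]
 [ 0.4793 -0.0388  0.008 ]]
-0.3062592850353748
-0.27820477161196394
centre (array([ 0.66610853, -0.05152898,  0.008     ]), array([0.4912741 , 0.00106881, 0.008     ])) -0.2922303925105996
inlet ctr [[ 0.6443 -0.0445  0.056 ]]
wrist2 inlet 1468 [[0.1137, -0.0159], [0.1257, 0.0008], [0.1339, 0.0142]] 0.0576
wrist2 front 185 [[0.0461, -0.0166], [0.0507, 0.0139], [0.0557, 0.017]] 0.0627
wrist2 plate 13010 [[-0.0357, -0.039], [0.0591, 0.0156], [0.1414, 0.039]] 0.0105
0.03 1865 -0.0018462507724586001 0.14277794990851608
0.05 1548 -0.001489584856568329 0.14302541643747213
0.09 1087 -0.0019329414828473024 0.1391487906436564
tip x 0.10451600013613165
side2 inlet 196 [[0.1121, -0.0115], [0.1241, 0.0083], [0.1501, 0.017]] 0.0571
side2 front 82 [[0.0438, -0.0157], [0.0494, -0.0065], [0.0553, 0.0164]] 0.0618
side2 rear 89 [[-0.0561, -0.0145], [-0.0508, -0.0065], [-0.0447, 0.0179]] 0.0621
side2 plate 1387 [[-0.0852, -0.0369], [0.0153, 0.0112], [0.1411, 0.0406]] 0.0105
```

Emit:
{"method": "apply_moves", "body": {"motion": [[0,0,-0.002,0.015,0],[0,0,-0.002,0.035,0],[0,0,-0.002,0.055,0],[0,0,-0.002,0.065,0],[0,0,-0.002,0.068,0]]}}

```text
clock: 6.25
position: [0.5297, -0.0071, 0.0558]
eef_rot: [-3.109, 0.453, 0.002]
ft_force: [-0.4, 0.9, -2.2]
finger_gap: 0.0172
gripper_force: 30.0
```

Emit:
{"method": "apply_moves", "body": {"motion": [[0,0,0,0,0],[0,0,0,0.001,0],[0,0,0,0.003,0],[0,0,0,0.005,0],[0,0,0,0.006,0]]}}

```text
clock: 6.88
position: [0.5302, -0.0071, 0.0507]
eef_rot: [3.109, -0.453, 0.0]
ft_force: [-0.4, -0.1, -1.5]
finger_gap: 0.0168
gripper_force: 30.0
```

```bash
cat > st.py <<'E'
from station import *
import numpy as np
from scipy.spatial.transform import Rotation as R
s=read_state();t=-.290;h=np.array([.530,-.0095])
M=R.from_rotvec(s["eef_rot"]).as_matrix();Rz=np.array([[np.cos(t),np.sin(t),0],[-np.sin(t),np.cos(t),0],[0,0,1]])
d=Rz@(s["position"]-[*h,0])
print("t",s["clock"],"pos in holder mm",(d*1e3).round(1),"toolx ang",np.arctan2(M[1,0],M[0,0]).round(4),"tilt",M[:2,2].round(4),"F holder",(Rz@s["ft_force"]).round(1),"T",(Rz@s["ft_torque"]).round(2))
E
python3 st.py
```

```text
t 6.875 pos in holder mm [-0.5  2.3 50.7] toolx ang -0.2892 tilt [ 0.     -0.0001] F holder [-0.4 -0.2 -1.5] T [ 0.08 -0.02 -0.01]
```

```bash
cat > rel.py <<'E'
from station import *
import cv2,numpy as np
c=calibration("wrist");p,d=snapshot("wrist")
v,u=np.mgrid[0:400,0:640]
q=cv2.undistortPoints(np.c_[u.ravel(),v.ravel()].astype(float).reshape(-1,1,2),c["camera_matrix"],np.array(c["dist"])).reshape(-1,2)
X=(np.c_[q,np.ones(len(q))]*d.reshape(-1,1)-c["t"])@c["R"]
t=-.290;o=np.array([.530,-.0095]);Rm=np.array([[np.cos(t),np.sin(t)],[-np.sin(t),np.cos(t)]])
L=(X[:,:2]-o)@Rm.T;z=X[:,2];ok=d.ravel()>0
def s(nm,lo,hi,zl,zh,yw=.03):
    k=ok&(L[:,0]>lo)&(L[:,0]<hi)&(abs(L[:,1])<yw)&(z>zl)&(z<zh)
    if k.sum()<10: print(nm,k.sum());return
    a=np.percentile(L[k],[1.5,98.5],axis=0)
    print(nm,k.sum(),"x",(a[:,0]*1e3).round(1),"y",(a[:,1]*1e3).round(1),"ymid",(a[:,1].mean()*1e3).round(2),"z",(np.percentile(z[k],[50,99])*1e3).round(1))
s("inlet",.116,.135,.043,.062);s("frontclip",.04,.06,.025,.09)
s("plate",.06,.11,.004,.0105,.06);s("plate2",.00,.04,.004,.0105,.06)
s("barrel",.02,.04,.035,.09,.013);s("barrel2",.057,.066,.035,.09,.013);s("nose",.086,.11,.035,.09,.009)
E
python3 rel.py; python3 st.py
```

```text
inlet 23 x [116.  117.2] y [-15.9  14.8] ymid -0.54 z [45.7 48.8]
frontclip 2872 x [40.4 59.5] y [-15.9  16.1] ymid 0.13 z [66.5 69.9]
plate 8706 x [ 60.7 109.5] y [-39.1  38.6] ymid -0.26 z [7.8 9.4]
plate2 5613 x [ 0.7 39.3] y [-38.5  39.3] ymid 0.42 z [7.7 9.1]
barrel 1760 x [20.4 39.7] y [-6.6 10.6] ymid 1.99 z [67.7 69.8]
barrel2 954 x [57.2 65.8] y [-6.5 10.6] ymid 2.03 z [68.  70.3]
nose 1336 x [ 86.4 105.1] y [-2.9  6.7] ymid 1.88 z [64.4 66.5]
t 6.925 pos in holder mm [-0.6  2.3 50.6] toolx ang -0.2891 tilt [-0.0002 -0.    ] F holder [-0.4 -0.3 -1.7] T [-0.03  0.01  0.04]
```

Emit:
{"method": "apply_moves", "body": {"motion": [[0,0,0.002,0,0],[0,0,0.002,0,0],[0,0,0.002,0,0]]}}

```text
clock: 7.3
position: [0.5297, -0.0091, 0.0508]
eef_rot: [-3.109, 0.453, -0.0]
ft_force: [-0.3, 0.5, -2.2]
finger_gap: 0.017
gripper_force: 30.0
```

```bash
python3 rel.py; python3 st.py
```

```text
inlet 29 x [116.  117.3] y [-15.7  15. ] ymid -0.37 z [45.7 49.2]
frontclip 2896 x [40.4 59.6] y [-15.9  16.3] ymid 0.16 z [66.6 70.1]
plate 8662 x [ 60.8 109.4] y [-39.2  38.7] ymid -0.25 z [7.8 9.4]
plate2 5578 x [ 0.6 38.9] y [-38.5  39.4] ymid 0.42 z [7.7 9.1]
barrel 1757 x [20.3 39.7] y [-8.5  8.6] ymid 0.02 z [67.8 70.1]
barrel2 953 x [57.1 65.8] y [-8.5  8.6] ymid 0.02 z [68.2 70.5]
nose 1348 x [ 86.2 105.3] y [-4.9  4.7] ymid -0.11 z [64.6 66.7]
t 7.35 pos in holder mm [-0.4  0.4 50.8] toolx ang -0.2892 tilt [0.0002 0.    ] F holder [ 0.4 -0.2 -2.3] T [ 0.06 -0.05 -0.  ]
```

Emit:
{"method": "apply_moves", "body": {"motion": [[0,0,0,0.002,0],[0,0,0,0.0035,0],[0,0,0,0.005,0],[0,0,0,0.006,0],[0,0,0,0.006,0]]}}

```text
clock: 7.98
position: [0.53, -0.0086, 0.045]
eef_rot: [-3.108, 0.453, -0.001]
ft_force: [-1.4, 0.3, 0.8]
finger_gap: 0.0168
gripper_force: 30.0
```

Emit:
{"method": "apply_moves", "body": {"motion": [[0,0,0,0.001,0],[0,0,0,0.002,0],[0,0,0,0.003,0],[0,0,0,0.003,0]]}}

```text
clock: 8.48
position: [0.5324, -0.0092, 0.0436]
eef_rot: [-3.109, 0.453, -0.008]
ft_force: [0.6, 0.0, 10.1]
finger_gap: 0.017
gripper_force: 30.0
```

```bash
python3 st.py
```

```text
t 8.475 pos in holder mm [ 2.2  1.  43.6] toolx ang -0.2892 tilt [ 0.0051 -0.0006] F holder [ 0.6  0.2 10.1] T [ 0.03 -0.1  -0.  ]
```

Emit:
{"method": "apply_moves", "body": {"motion": [[0,0,0,0.001,0],[0,0,0,0.001,0],[0,0,0,0.002,0],[0,0,0,0.002,0]]}}

```text
clock: 8.98
position: [0.5328, -0.0093, 0.0422]
eef_rot: [-3.109, 0.453, -0.009]
ft_force: [-0.1, -0.7, 14.2]
finger_gap: 0.0171
gripper_force: 30.0
```

```bash
python3 st.py;python3 rel.py
```

```text
t 8.975 pos in holder mm [ 2.6  1.  42.2] toolx ang -0.2892 tilt [ 0.0059 -0.0008] F holder [ 0.1 -0.7 14.2] T [-0.02  0.1  -0.02]
inlet 104 x [116.  118.4] y [-15.9  15. ] ymid -0.45 z [47.6 53. ]
frontclip 3291 x [40.6 59.5] y [-17.5  19. ] ymid 0.74 z [58.4 61.5]
plate 9456 x [ 60.9 109.5] y [-39.1  38.6] ymid -0.24 z [7.8 9.3]
plate2 5923 x [ 0.6 38.9] y [-38.6  39.4] ymid 0.4 z [7.7 9.1]
barrel 1743 x [20.3 39.7] y [-7.9  9.3] ymid 0.71 z [59.1 61.5]
barrel2 934 x [57.1 65.9] y [-7.9  9.4] ymid 0.71 z [59.3 61.6]
nose 1544 x [ 86.3 108.2] y [-4.9  5.7] ymid 0.39 z [55.7 65.2]
```

Emit:
{"method": "apply_moves", "body": {"motion": [[0,-0.001,0,0.001,0],[0,-0.002,0,0.001,0],[0,-0.002,0,0.002,0],[0,-0.002,0,0.002,0]]}}

```text
clock: 9.52
position: [0.5309, -0.0088, 0.0395]
eef_rot: [-3.108, 0.453, -0.009]
ft_force: [1.3, -0.3, 6.2]
finger_gap: 0.017
gripper_force: 30.0
```

Emit:
{"method": "apply_moves", "body": {"motion": [[0,0,0,0.001,0],[0,0,0,0.001,0]]}}

```text
clock: 9.78
position: [0.53, -0.0087, 0.0377]
eef_rot: [-3.108, 0.453, -0.007]
ft_force: [3.1, -1.3, 2.3]
finger_gap: 0.0171
gripper_force: 30.0
```

```bash
python3 st.py
```

```text
t 9.775 pos in holder mm [-0.2  0.8 37.7] toolx ang -0.2892 tilt [ 0.0043 -0.0002] F holder [ 3.4 -0.4  2.3] T [ 0.19 -0.71 -0.03]
```

Emit:
{"method": "apply_moves", "body": {"motion": [[0,0,0,0.001,0],[0,0,0,0.002,0],[0,0,0,0.003,0],[0,0,0,0.004,0],[0,0,0,0.004,0]]}}

```text
clock: 10.4
position: [0.5283, -0.0081, 0.0328]
eef_rot: [-3.108, 0.452, -0.001]
ft_force: [4.7, 0.9, 2.9]
finger_gap: 0.0171
gripper_force: 30.0
```

```bash
python3 st.py; python3 rel.py
```

```text
t 10.4 pos in holder mm [-2.   0.9 32.8] toolx ang -0.2891 tilt [0.001  0.0005] F holder [4.3 2.2 2.9] T [ 0.53 -0.57 -0.08]
inlet 0
frontclip 3749 x [40.6 59.4] y [-19.2  19.5] ymid 0.19 z [52.7 61.2]
plate 11185 x [ 60.6 109.5] y [-39.   38.6] ymid -0.25 z [7.8 9.3]
plate2 6712 x [ 0.7 38.7] y [-38.5  39.3] ymid 0.37 z [7.7 9. ]
barrel 1790 x [20.4 39.7] y [-8.2  9. ] ymid 0.42 z [51.2 53.6]
barrel2 967 x [57.2 65.8] y [-8.7  8.9] ymid 0.13 z [53.1 58.4]
nose 1317 x [ 86.3 103.7] y [-5.   4.6] ymid -0.17 z [50.8 52.8]
```

Emit:
{"method": "apply_moves", "body": {"motion": [[0,0,0,0.001,0],[0,0,0,0.002,0],[0,0,0,0.003,0],[0,0,0,0.003,0]]}}

```text
clock: 10.95
position: [0.5276, -0.008, 0.0303]
eef_rot: [3.109, -0.452, -0.0]
ft_force: [0.5, 2.7, 9.0]
finger_gap: 0.017
gripper_force: 30.0
```

```bash
python3 st.py; python3 rel.py
```

```text
t 10.95 pos in holder mm [-2.7  0.8 30.3] toolx ang -0.2886 tilt [-0.0003 -0.0001] F holder [-0.2  2.7  9. ] T [ 0.55  0.24 -0.07]
inlet 0
frontclip 3390 x [40.6 59.6] y [-16.1  16.3] ymid 0.11 z [48.5 61.7]
plate 11774 x [ 60.9 109.4] y [-39.   38.5] ymid -0.25 z [7.8 9.3]
plate2 7042 x [ 0.6 39.1] y [-38.5  39.4] ymid 0.41 z [7.7 9.1]
barrel 1795 x [20.3 39.8] y [-8.4  8.9] ymid 0.29 z [47.3 49.5]
barrel2 944 x [57.1 65.9] y [-8.8  8.6] ymid -0.09 z [47.5 51.7]
nose 1215 x [ 86.3 103.1] y [-5.2  4.7] ymid -0.22 z [43.7 45.8]
```

Emit:
{"method": "apply_moves", "body": {"motion": [[0,0,0,-0.0005,0],[0,0,0,-0.001,0],[0,0,0,-0.001,0]]}}

```text
clock: 11.38
position: [0.5275, -0.008, 0.0305]
eef_rot: [-3.108, 0.452, 0.001]
ft_force: [2.7, 3.6, 0.7]
finger_gap: 0.0168
gripper_force: 30.0
```

```bash
python3 st.py
```

```text
t 11.375 pos in holder mm [-2.8  0.7 30.5] toolx ang -0.2888 tilt [-0.0004  0.0005] F holder [1.6 4.2 0.7] T [ 0.96 -0.21 -0.03]
```

Emit:
{"method": "apply_moves", "body": {"motion": [[0,0.001,0,0,0],[0,0.002,0,0,0],[0,0.003,0,0,0],[0,0.004,0,0,0],[0,0.005,0,0,0]]}}

```text
clock: 12.0
position: [0.5291, -0.0086, 0.0303]
eef_rot: [3.109, -0.451, -0.01]
ft_force: [-5.8, 5.7, 9.1]
finger_gap: 0.0171
gripper_force: 30.0
```

```bash
python3 st.py; python3 rel.py|tail -3
```

```text
t 12.0 pos in holder mm [-1.1  0.6 30.3] toolx ang -0.288 tilt [-0.0062  0.0004] F holder [-7.2  3.8  9.1] T [ 0.94  1.81 -0.08]
barrel 1779 x [20.4 39.7] y [-8.3  8.9] ymid 0.29 z [47.3 49.5]
barrel2 961 x [57.2 65.9] y [-8.5  8.5] ymid 0.02 z [47.5 49.8]
nose 1336 x [ 86.2 104.7] y [-5.2  4.7] ymid -0.24 z [43.7 46. ]
```

Emit:
{"method": "apply_moves", "body": {"motion": [[0,0.001,-0.001,-0.0005,0],[0,0.002,-0.001,-0.001,0],[0,0.003,-0.001,-0.001,0],[0,0.004,-0.001,-0.001,0],[0,0.004,-0.001,-0.001,0]]}}

```text
clock: 12.68
position: [0.533, -0.0097, 0.0304]
eef_rot: [3.108, -0.452, -0.011]
ft_force: [-2.8, 3.9, 1.0]
finger_gap: 0.0173
gripper_force: 30.0
```

```bash
python3 st.py; python3 rel.py|tail -3
```

```text
t 12.675 pos in holder mm [ 2.9  0.7 30.4] toolx ang -0.2887 tilt [-0.0068 -0.0001] F holder [-3.8  2.9  1. ] T [ 0.73  1.16 -0.09]
barrel 1732 x [20.4 39.8] y [-8.3  8.7] ymid 0.21 z [47.3 49.5]
barrel2 932 x [57.1 65.8] y [-8.5  8.6] ymid 0.06 z [47.5 49.9]
nose 1694 x [ 86.1 108.8] y [-6.5  7. ] ymid 0.26 z [44.  54.1]
```

Emit:
{"method": "apply_moves", "body": {"motion": [[0,0.001,-0.0005,-0.0002,0],[0,0.002,-0.0005,-0.0002,0],[0,0.003,-0.0005,-0.0002,0],[0,0.004,-0.0005,-0.0002,0],[0,0.004,-0.0005,-0.0002,0]]}}

```text
clock: 13.35
position: [0.5369, -0.0108, 0.0305]
eef_rot: [3.107, -0.452, -0.011]
ft_force: [-3.9, 3.1, -0.2]
finger_gap: 0.0171
gripper_force: 30.0
```

```bash
python3 st.py
```

```text
t 13.35 pos in holder mm [ 7.   0.7 30.5] toolx ang -0.289 tilt [-0.007  -0.0005] F holder [-4.6  1.9 -0.2] T [ 0.55  1.18 -0.06]
```

Emit:
{"method": "apply_moves", "body": {"motion": [[0,0.0007,0,0,0],[0,0.0014,0,0,0],[0,0.0021,0,0,0],[0,0.0028,0,0,0],[0,0.0028,0,0,0]]}}

```text
clock: 13.98
position: [0.5425, -0.0123, 0.0312]
eef_rot: [3.108, -0.453, -0.002]
ft_force: [-3.6, 0.2, -11.1]
finger_gap: 0.0172
gripper_force: 30.0
```

```bash
python3 st.py
```

```text
t 13.975 pos in holder mm [12.8  0.9 31.2] toolx ang -0.2897 tilt [-0.0017 -0.0006] F holder [ -3.5  -0.8 -11.1] T [-0.03  0.74  0.01]
```

Emit:
{"method": "apply_moves", "body": {"motion": [[0,0.0007,0,0,0],[0,0.0014,0,0,0],[0,0.0021,0,0,0],[0,0.0028,0,0,0],[0,0.0028,0,0,0]]}}

```text
clock: 14.6
position: [0.5435, -0.0125, 0.0313]
eef_rot: [3.107, -0.453, -0.007]
ft_force: [-7.0, 1.4, -7.4]
finger_gap: 0.017
gripper_force: 30.0
```

```bash
python3 st.py
```

```text
t 14.6 pos in holder mm [13.8  1.  31.3] toolx ang -0.2893 tilt [-0.0047 -0.0007] F holder [-7.1 -0.7 -7.4] T [-0.26  1.88 -0.06]
```

Emit:
{"method": "apply_moves", "body": {"motion": [[0,0,0,0.0005,0],[0,0,0,0.001,0],[0,0,0,0.001,0]]}}

```text
clock: 14.98
position: [0.5436, -0.0125, 0.0311]
eef_rot: [3.107, -0.452, -0.007]
ft_force: [-10.0, -0.4, 0.6]
finger_gap: 0.017
gripper_force: 30.0
```

```bash
python3 st.py; python3 rel.py|tail -3
```

```text
t 14.975 pos in holder mm [13.9  1.  31.1] toolx ang -0.2891 tilt [-0.0044 -0.0012] F holder [-9.5 -3.3  0.6] T [-0.45  2.35  0.02]
barrel 2545 x [20.4 39.6] y [-12.6  12.6] ymid 0.01 z [48.7 72.7]
barrel2 878 x [57.2 65.9] y [-8.1  9. ] ymid 0.46 z [48.5 50.6]
nose 2385 x [ 86.2 109.5] y [-8.4  8.5] ymid 0.04 z [54.5 56.4]
```

Emit:
{"method": "apply_moves", "body": {"motion": [[0,0,0,0.0005,0],[0,0,0,0.001,0],[0,0,0,0.001,0]]}}

```text
clock: 15.4
position: [0.5437, -0.0125, 0.0306]
eef_rot: [3.107, -0.452, -0.006]
ft_force: [-11.6, 0.3, 4.2]
finger_gap: 0.0172
gripper_force: 30.0
```

```bash
python3 st.py; python3 rel.py|tail -3
```

```text
t 15.4 pos in holder mm [14.   1.  30.6] toolx ang -0.2891 tilt [-0.0042 -0.0015] F holder [-11.2  -3.    4.2] T [-0.56  2.6  -0.02]
barrel 2534 x [20.4 39.5] y [-12.5  12.6] ymid 0.05 z [48.  72.6]
barrel2 879 x [57.2 65.9] y [-8.   9.1] ymid 0.55 z [47.5 49.7]
nose 2375 x [ 86.3 109.4] y [-8.5  8.5] ymid 0.04 z [53.4 55.4]
```

Emit:
{"method": "apply_moves", "body": {"motion": [[0,0,0.0008,0,0],[0,0.0003,0.0008,0,0],[0,0.0006,0.0008,0,0],[0,0.0006,0.0008,0,0]]}}

```text
clock: 15.95
position: [0.5438, -0.0126, 0.0305]
eef_rot: [3.108, -0.452, -0.007]
ft_force: [-12.2, 2.1, 4.9]
finger_gap: 0.0169
gripper_force: 30.0
```

```bash
python3 st.py
```

```text
t 15.95 pos in holder mm [14.1  1.  30.5] toolx ang -0.2886 tilt [-0.0047 -0.0006] F holder [-12.4  -1.4   4.9] T [-0.19  2.92 -0.04]
```

Emit:
{"method": "apply_moves", "body": {"motion": [[0,0.0002,0,-0.0002,0],[0,0.0004,0,-0.0004,0],[0,0.0006,0,-0.0004,0],[0,0.0008,0,-0.0004,0],[0,0.0008,0,-0.0004,0]]}}

```text
clock: 16.58
position: [0.5438, -0.0126, 0.0305]
eef_rot: [3.108, -0.451, -0.009]
ft_force: [-12.7, 2.3, 2.9]
finger_gap: 0.0172
gripper_force: 30.0
```

```bash
python3 st.py
```

```text
t 16.575 pos in holder mm [14.1  0.9 30.5] toolx ang -0.2885 tilt [-0.006  -0.0004] F holder [-12.8  -1.4   2.9] T [-0.17  3.08 -0.  ]
```

Emit:
{"method": "apply_moves", "body": {"motion": [[0,0.0002,0,0,0],[0,0.0004,0,0,0],[0,0.0006,0,0,0],[0,0.0008,0,0,0],[0,0.0008,0,0,0]]}}

```text
clock: 17.2
position: [0.544, -0.0127, 0.0305]
eef_rot: [3.108, -0.451, -0.011]
ft_force: [-13.7, 3.4, 4.2]
finger_gap: 0.0166
gripper_force: 30.0
```

```bash
python3 st.py;python3 rel.py|tail -2
```

```text
t 17.2 pos in holder mm [14.3  1.  30.5] toolx ang -0.2883 tilt [-0.007  -0.0004] F holder [-14.1  -0.6   4.2] T [-0.23  3.42 -0.01]
barrel2 876 x [57.1 65.8] y [-8.1  9. ] ymid 0.5 z [47.6 49.8]
nose 2387 x [ 86.3 109.4] y [-8.5  8.6] ymid 0.02 z [53.3 55.2]
```

Emit:
{"method": "apply_moves", "body": {"motion": [[0,0.0002,0,-0.0002,0],[0,0.0004,0,-0.0003,0],[0,0.0006,0,-0.0003,0],[0,0.0008,0,-0.0003,0],[0,0.001,0,-0.0003,0]]}}

```text
clock: 17.88
position: [0.5442, -0.0128, 0.0305]
eef_rot: [3.108, -0.451, -0.013]
ft_force: [-15.3, 2.8, 5.7]
finger_gap: 0.0169
gripper_force: 30.0
```

```bash
python3 st.py
```

```text
t 17.875 pos in holder mm [14.5  0.9 30.5] toolx ang -0.2882 tilt [-0.0084 -0.0003] F holder [-15.4  -1.7   5.7] T [-0.19  3.69 -0.08]
```

Emit:
{"method": "apply_moves", "body": {"motion": [[0,0.0002,0,-0.0002,0],[0,0.0004,0,-0.0002,0],[0,0.0006,0,-0.0002,0],[0,0.0008,0,-0.0002,0],[0,0.0008,0,-0.0002,0]]}}

```text
clock: 18.5
position: [0.5443, -0.0128, 0.0305]
eef_rot: [3.108, -0.451, -0.015]
ft_force: [-17.0, 4.6, 4.8]
finger_gap: 0.0171
gripper_force: 30.0
```

```bash
python3 st.py
```

```text
t 18.5 pos in holder mm [14.7  0.9 30.5] toolx ang -0.288 tilt [-0.0095 -0.0002] F holder [-17.6  -0.5   4.8] T [-0.15  3.84 -0.08]
```

Emit:
{"method": "apply_moves", "body": {"motion": [[0,0.0002,0,0,0],[0,0.0004,0,0,0],[0,0.0004,0,0,0],[0,0.0004,0,0,0],[0,0.0004,0,0,0]]}}

```text
clock: 19.12
position: [0.5444, -0.0129, 0.0305]
eef_rot: [3.107, -0.451, -0.016]
ft_force: [-16.3, 3.5, 5.8]
finger_gap: 0.0169
gripper_force: 30.0
```

```bash
python3 st.py;python3 rel.py|tail -2
```

```text
t 19.125 pos in holder mm [14.8  0.9 30.5] toolx ang -0.288 tilt [-0.0101 -0.0002] F holder [-16.7  -1.3   5.8] T [-0.19  4.02 -0.06]
barrel2 871 x [57.2 65.9] y [-8.1  9. ] ymid 0.47 z [47.6 49.7]
nose 2453 x [ 86.1 109.5] y [-8.5  8.5] ymid 0.02 z [53.5 55.3]
```

Emit:
{"method": "apply_moves", "body": {"motion": [[0,0.0002,0,0,0],[0,0.0004,0,0,0],[0,0.0006,0,0,0],[0,0.0006,0,0,0],[0,0.0006,0,0,0]]}}

```text
clock: 19.8
position: [0.5445, -0.0129, 0.0305]
eef_rot: [3.107, -0.45, -0.017]
ft_force: [-17.6, 5.1, 7.4]
finger_gap: 0.0174
gripper_force: 30.0
```

```bash
python3 st.py
```

```text
t 19.8 pos in holder mm [14.9  0.9 30.5] toolx ang -0.2878 tilt [-0.0109 -0.0002] F holder [-18.3  -0.1   7.4] T [-0.2   4.2  -0.06]
```

Emit:
{"method": "apply_moves", "body": {"motion": [[0,0,0,0,0],[0,0,0,0,0],[0,0,0,0,0],[0,0,0,0,0],[0,0,0,0,0]]}}

```text
clock: 20.42
position: [0.5445, -0.0129, 0.0305]
eef_rot: [3.107, -0.45, -0.017]
ft_force: [-17.7, 4.1, 7.2]
finger_gap: 0.0172
gripper_force: 30.0
```

```bash
python3 st.py
```

```text
t 20.425 pos in holder mm [14.9  0.9 30.5] toolx ang -0.2877 tilt [-0.0109 -0.0002] F holder [-18.1  -1.1   7.2] T [-0.22  4.27 -0.08]
```

Emit:
{"method": "apply_moves", "body": {"motion": [[0,-0.001,0,0,0],[0,-0.002,0,0,0],[0,-0.003,0,-0.0003,0],[0,-0.004,0,-0.0003,0],[0,-0.004,0,-0.0003,0]]}}

```text
clock: 21.05
position: [0.5441, -0.0127, 0.0307]
eef_rot: [3.108, -0.451, -0.007]
ft_force: [-8.1, 2.5, -5.6]
finger_gap: 0.0171
gripper_force: 30.0
```

```bash
python3 st.py
```

```text
t 21.05 pos in holder mm [14.5  1.  30.7] toolx ang -0.2885 tilt [-0.0046 -0.    ] F holder [-8.5  0.1 -5.6] T [-0.05  2.16  0.04]
```

Emit:
{"method": "apply_moves", "body": {"motion": [[0,-0.001,0,0.0005,0],[0,-0.002,0,0.001,0],[0,-0.002,0,0.001,0]]}}

```text
clock: 21.42
position: [0.544, -0.0127, 0.0306]
eef_rot: [3.108, -0.452, -0.002]
ft_force: [-6.8, 1.1, -1.7]
finger_gap: 0.0165
gripper_force: 30.0
```

```bash
python3 st.py; python3 rel.py|tail -2
```

```text
t 21.425 pos in holder mm [14.4  1.  30.6] toolx ang -0.2889 tilt [-0.0014 -0.0005] F holder [-6.8 -0.9 -1.7] T [-0.18  1.75  0.04]
barrel2 875 x [57.2 65.9] y [-8.1  9. ] ymid 0.47 z [47.6 49.7]
nose 2409 x [ 86.2 109.4] y [-8.6  8.5] ymid -0.03 z [53.5 55.3]
```

Emit:
{"method": "apply_moves", "body": {"motion": [[0.3,0,0,0,0],[0.5,0,0,0,0],[0.5,0,0,0,0],[0.5,0,0,0,0],[0.5,0,0,0,0]]}}

```text
clock: 22.1
position: [0.5451, -0.0128, 0.0303]
eef_rot: [-3.109, 0.453, -0.001]
ft_force: [0.1, 0.2, -0.0]
finger_gap: 0.0458
gripper_force: 0.0
```

```bash
python3 st.py; python3 rel.py|tail -2
```

```text
t 22.1 pos in holder mm [15.4  1.1 30.3] toolx ang -0.2892 tilt [ 0.0006 -0.    ] F holder [ 0.   0.2 -0. ] T [0.06 0.04 0.01]
barrel2 862 x [57.1 65.9] y [-8.3  8.8] ymid 0.23 z [47.4 49.8]
nose 2338 x [ 86.1 109.5] y [-8.5  8.6] ymid 0.05 z [53.1 55.1]
```

Emit:
{"method": "apply_moves", "body": {"motion": [[0.5,0,0,-0.01,0],[0.5,0,0,-0.03,0],[0.5,0,0,-0.06,0],[0.5,0,0,-0.09,0],[0.5,0,0,-0.12,0]]}}

```text
clock: 22.78
position: [0.5452, -0.0127, 0.1527]
eef_rot: [-3.109, 0.452, -0.003]
ft_force: [0.3, 0.1, -0.3]
finger_gap: 0.0458
gripper_force: 0.0
```

Emit:
{"method": "apply_moves", "body": {"motion": [[0.5,-0.02,0,-0.02,0],[0.5,-0.04,0,-0.03,0],[0.5,-0.04,0,-0.03,0],[0.5,-0.04,0,-0.03,0]]}}

```text
clock: 23.28
position: [0.5072, -0.0017, 0.1809]
eef_rot: [3.109, -0.453, 0.003]
ft_force: [-0.0, -0.2, -1.1]
finger_gap: 0.046
gripper_force: 0.0
```

```bash
python3 st.py; python3 rel.py; python3 - <<'E'
from station import *
import cv2
a=snapshot("wrist")[0][:300,:,::-1];b=snapshot("side")[0][130:270,250:420,::-1]
b=cv2.resize(b,(640,300),interpolation=cv2.INTER_CUBIC)
import numpy as np
cv2.imwrite("pics/f.png",np.vstack([a,b])[:600])
E
```

```text
t 23.275 pos in holder mm [-24.1   0.9 180.9] toolx ang -0.2894 tilt [ 0.0017 -0.0005] F holder [ 0.  -0.2 -1.1] T [ 0.01  0.04 -0.03]
inlet 505 x [116.1 125.3] y [-16.   14.2] ymid -0.93 z [53.5 56.7]
frontclip 855 x [40.2 59.9] y [-16.1  16.5] ymid 0.17 z [48.6 61.7]
plate 3555 x [ 60.2 109.6] y [-39.4  38.5] ymid -0.46 z [7.8 9.6]
plate2 2702 x [ 0.2 39.5] y [-38.7  39.4] ymid 0.36 z [7.8 9.5]
barrel 504 x [20.6 39.4] y [-8.2  8.6] ymid 0.17 z [47.4 50.1]
barrel2 237 x [57.5 65.4] y [-8.8  8.4] ymid -0.23 z [47.3 49.7]
nose 547 x [ 86.5 109.5] y [-8.3  8.7] ymid 0.23 z [53.1 55.2]
```

View pics/f.png

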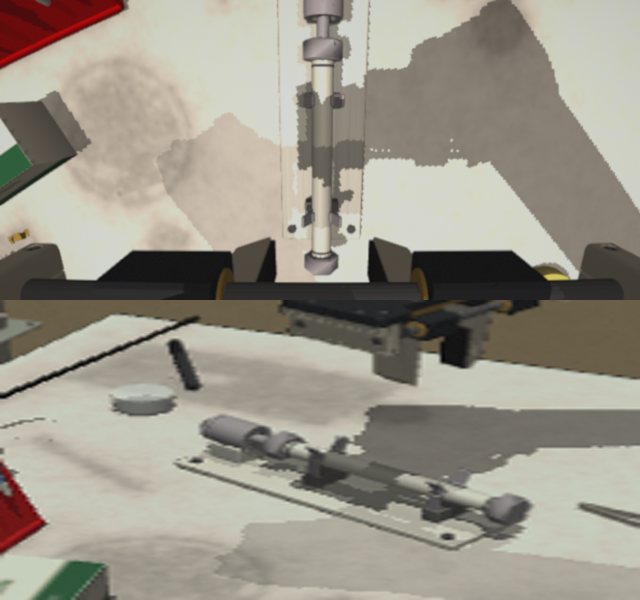

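The picture shows the column lying in both clips (clips at about (322,100) and (322,210)). Its nose is inside the inlet at about (322,25), and the fingers are clear of it. I'm handing the job in.

```bash
python3 -c "
from station import *
print(finish_job())"
```

```text
the job is handed in; nothing more can be done
None
```

The job is handed in at about 23 s with no verdict returned: the column is home in both clips with its nose about 7 mm inside the inlet on the seal, pressed on at 18 N at the wrist (an estimated 12 N at the seal after clip drag), then released with the arm clear.

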